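Shut the seed drawers and turn the lock bar

ROBOT

A 7-joint arm with a two-finger parallel gripper is mounted at the origin on the work surface. World frame = base frame: x ahead of the robot, y to its left, z up, the work surface at z = 0. Lengths are in m, angles in rad, forces in N, time in s.
With the tool pointing down it reaches from about 0.35 to 0.9 m from the base axis. Payload 19.9 kg.
Tool frame: the origin (TCP) lies on the centre line of the jaws, within the pads' length; the fingertips stand 25 mm ahead of it and the grasp point (between the pads) lies 6 mm ahead of it; z points along the fingers, y is the direction in which the jaws open and shut (so a half turn about z gives the same grasp; the last joint's range is limited). The gripper opens to 85 mm and grips with 20 to 120 N. Pads are 22 mm wide; open, the fingers measure 114 mm over their backs; the gripper's body (76 mm by 85 mm) begins 54 mm behind the grasp point. The pads swing forward as they close: fully open they stand 13 mm farther back than shut.
Start: joints at [-1.179, 0.417, -0.01, 1.614, 0.005, 1.111, -0.053], TCP at [0.263, 0.567, 0.256] pointing down, gripper open.
Joint ranges: [-2.81, 2.81], [-0.39, 2.02], [-1.27, 1.25], [0.06, 2.57], [-1.19, 4.33], [0.19, 2], [-2.82, 2.82]. Speed limits (rad/s): [1.89, 1.89, 2.39, 2.39, 3.01, 3.01, 3.01].

INTERFACE

Orientations are given as a unit quaternion [w, x, y, z].
In Python, from workcell import sense, grab_frame, camera_params, finish_job gives the robot as it stands.
- The arm moves only by the shell command python3 -m pendant 'ROWS' [OPENING] [FORCE]. ROWS is JSON, a list that holds one entry, the list of rows, each a list of 4 numbers: the shift along the tool's x, y, z in mm, then the turn about the tool's z in degrees. In form: [[[x, y, z, roll], ...]]. A call has exactly 10 rows; each row is the pose to reach, as a shift and turn from the pose commanded when the call began, along the tool's axes at that moment; what a row does not reach only later rows make up. A row lasts 1/12 s, in which the tool goes at most 41.7 mm and 7.16 degrees, less where a joint would pass 70% of its speed; a pose out of reach is approached as far as the arm can. A call with a gripper value outside its range is refused whole. OPENING is the finger opening in mm, from 0 to 85.4, set as the call begins (- or left out, the last holds). The fingers move at their own pace and stop on an object; FORCE is the grip in N (left out, the last holds). Time passes only in rows, so rows that repeat a pose let the fingers close, or fill a call up. It gives the time, the measured TCP pose, the force and the opening at its end, in the units of the state.
- sense(): the state, without advancing time (a new reading comes with each control period).
- grab_frame(name): name is "side" or "top"; returns the picture (400x640x3 uint8, blue, green, red); there is no depth.
- camera_params(name): a dict with "fovy" (degrees; the focal length in pixels is half the picture's height over the tangent of half this angle, whatever the lens; pixels are square), "cx", "cy" (the principal point, pixels), "extrinsics" (4x4, takes a point from camera to world coordinates). Camera axes: x right, y up, looking along -z (the intrinsics and any distortion apply to the point x, -y, -z); pixel columns grow to the right and rows downward; lengths in m; the calibration is good to about 2 mm. A picture is of the moment at which its call begins. camera_params takes no time and is no camera call.
- finish_job(): hands the job in, once; it reports no verdict.
The state is a dict: "clock": time; "joint_positions": joint angles; "joint_velocities": joint speeds; "joint_efforts": joint torques, N m; "eef_pos": TCP position; "tool_rot": TCP orientation; "contact_force": force on the tool from outside, world axes, zero at the start; "wrist_torque": the same for the moment, N m; "width": opening from 0.0 (shut) to 1.0 (fully open).
Only numpy, scipy, OpenCV 4.12 (cv2) and the standard library are available. Lean on these libraries where they do the work, as an engineer would, in place of code of your own. Each camera call takes 0.05 s, during which the arm holds its last target. There are 200 camera calls.

TASK

Close up the little seed cabinet: with your fingertips push both open drawers fully home, then push the turn bar between them round, either way, until it lies level across both drawer fronts and locks them. Only push: do not pinch the knobs or the bar's pegs, pick nothing up, and leave the pot, the spike, the jar and the tools where they are.

Things in the scene. Friction and masses are not known exactly. Their poses are not given: they have to be found in the camera images.
- cabinet: Low plywood cabinet fixed to the shelf, 220 deep (x) x 400 wide (y) x 140 high. Origin: centre of its underside. Its own +x points from its front to its back, its own +y to the left as seen from the robot; the front face is the plane x = -110 mm of its frame, with a 44 mm wide post in the middle (y = 0) and a drawer to each side.
- drawer_left (a joint): How far the left (+y) drawer is open, m: 0 = fully home and flush, 0.14 = stop when open; it slides out along the cabinet's -x and stays where it is left. Moving it takes about 1.5 N, somewhat more when fast (8 N per m/s).
- drawer_right (a joint): The same for the right (-y) drawer.
- left_knob (a point): Centre of the left drawer's round wooden knob. The knob is 26 mm in diameter and sticks out 30 mm from the drawer front (this point is 15 mm out, half-way), 70 mm above the shelf, in the middle of the drawer's width (105 mm left of the cabinet's middle). The drawer front is 162 wide, from 14 to 124 mm above the shelf. The axes are the cabinet's.
- right_knob (a point): The same for the right drawer's knob (105 mm right of the cabinet's middle).
- bar (a joint): Angle of the turn bar, rad: 0 = upright on the post (drawers free), positive = its top end has gone to the left (+y), negative = to the right. +1.57 and -1.57, at the stops: lying level across both drawers, locked. It stays where it is left; about 1.2 N at a peg turns it.
- bar_pivot (a point): Pivot of the turn bar: on the cabinet's front face, on its middle line, 95 mm above the shelf. It does not move with the bar. The axes are the cabinet's; the bar turns about x.
- bar_peg_top (a point): Middle of the round peg at the upper end of the turn bar. The bar is a flat aluminium bar 130 long, 20 wide, 14 thick, standing 4 to 18 mm in front of the cabinet's front face; upright, its top end is 20 mm above the cabinet's top. The peg is 15 mm in diameter and sticks out forwards (towards the robot) from the bar, from 18 to 44 mm in front of the face, 52 mm from the pivot.
- bar_peg_low (a point): Middle of an equal peg at the bar's lower end, 52 mm from the pivot on the other side.
- herb_pot: Terracotta herb pot, tapered, 90 in diameter at the rim, 85 high, standing on the cabinet's top at one side, its front at least 60 mm behind the cabinet's front. Origin: centre of its underside. Leave alone.
- spike: Green plastic lawn edging spike, 190 long and 20 high, lying along y on the cabinet's top at the other side. Origin: middle of its underside. Leave alone.
- jar: Small closed jar, 48 in diameter, 60 high, standing on the shelf some 220 to 250 mm in front of the cabinet's front. Origin: centre of its underside. Leave alone.
- weeder: Hand weeder with a stainless forked blade, 320 long, 30 high, lying beside the cabinet. Origin: middle of its underside. Leave alone.
- scoop: Black plastic soil scoop, 270 long, 85 wide, 55 high, lying on the other side of the cabinet from the weeder; either may be left. Origin: on its underside near the middle. Leave alone.

How it is judged:
By the outcome, as a careful person would: the job done as asked, in the order asked, and still so for the second after the job is handed in, with the robot touching nothing.
It also fails if it takes over 64 s, if anything falls off the work surface, if the arm or the gripper's body presses on something with over 40 N, if the wrist force passes 120 N, or if a joint passes its speed limit or range.

## Working session

There is one attempt and no reset: what is moved stays moved. The work goes in short steps, Python scripts to look and compute and a shell command to move; the robot and the scene stay as the last step left them, time stands still between calls to the robot, and variables do not carry over. Pictures are saved under pics/ and viewed, about 8 in all and at most 12, crops included, and the job is handed in when it is done.

```bash
mkdir -p pics
cat > h.py <<'E'
import numpy as np, cv2
from workcell import sense, grab_frame, camera_params
def ray(name,u,v):
    p=camera_params(name); f=200/np.tan(np.radians(p["fovy"])/2); T=np.array(p["extrinsics"])
    d=T[:3,:3]@np.array([(u-p["cx"])/f,-(v-p["cy"])/f,-1.]); return T[:3,3],d
def plane(name,u,v,z):
    o,d=ray(name,u,v); return o+d*(z-o[2])/d[2]
def tri(a,b):
    (o1,d1),(o2,d2)=ray("side",*a),ray("top",*b)
    s=np.linalg.lstsq(np.c_[d1,-d2],o2-o1,rcond=None)[0]
    p,q=o1+s[0]*d1,o2+s[1]*d2; return (p+q)/2,np.linalg.norm(p-q)
def proj(name,P):
    p=camera_params(name); f=200/np.tan(np.radians(p["fovy"])/2); T=np.array(p["extrinsics"])
    c=T[:3,:3].T@(np.array(P)-T[:3,3]); return p["cx"]-f*c[0]/c[2],p["cy"]+f*c[1]/c[2]
E
python3 - <<'E'
from h import *
for n in("side","top"):
    cv2.imwrite(f"pics/{n}0.png",grab_frame(n)); p=camera_params(n); print({k:np.round(v,3).tolist() for k,v in p.items() if not isinstance(v,str)}, [v for v in p.values() if isinstance(v,str)])
s=sense(); print(s["clock"],s["eef_pos"],s["tool_rot"],s["width"])
E
```

```text
{'fovy': 45.328, 'cx': 317.002, 'cy': 192.369, 'extrinsics': [[0.99, 0.074, -0.12, 0.412], [-0.142, 0.542, -0.829, -1.106], [0.004, 0.837, 0.547, 0.854], [0.0, 0.0, 0.0, 1.0]]} []
{'fovy': 54.689, 'cx': 318.017, 'cy': 201.517, 'extrinsics': [[-0.01, 0.987, -0.163, 0.345], [-1.0, -0.013, -0.017, -0.003], [-0.019, 0.162, 0.987, 1.341], [0.0, 0.0, 0.0, 1.0]]} []
0.1 [0.26258002 0.56683765 0.25571288] [-8.19916209e-05  2.15208086e-01  9.76568050e-01 -5.63610924e-04] 1.0009107530700494
```

View pics/side0.png

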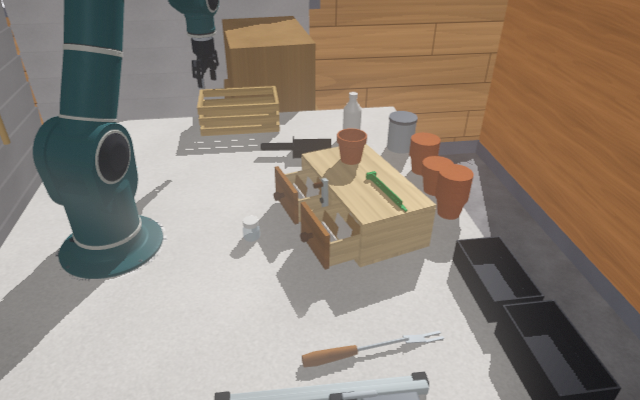

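View pics/top0.png

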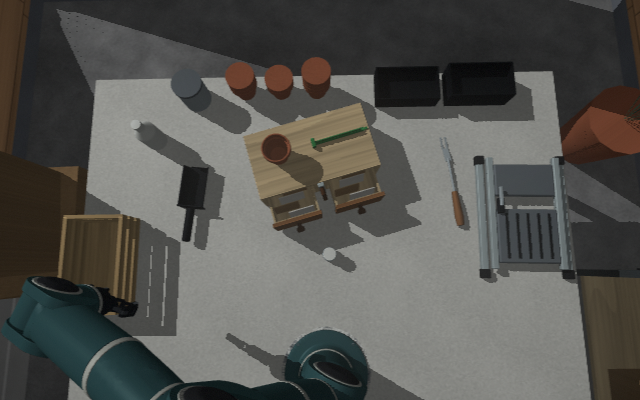

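The side view shows the cabinet at about (365,200) with the bar upright near (324,190), the left drawer front at (287,193), the right at (315,233) and the jar at (251,226). The top view shows the cabinet top at (263,199)-(382,165)-(361,103)-(245,135), knobs near (300,229) and (366,210), and the jar at (330,254). I'll take a closer crop of both.

Run:
```python
from h import *
a=cv2.imread("pics/side0.png")[120:280,240:440]; b=cv2.imread("pics/top0.png")[90:270,230:400]
cv2.imwrite("pics/c1.png",cv2.resize(a,None,fx=4,fy=3.75/1,interpolation=2) if 0 else cv2.resize(a,None,fx=3.5,fy=3.5,interpolation=2))
cv2.imwrite("pics/c2.png",cv2.resize(b,None,fx=3.3,fy=3.3,interpolation=2))
print("tcp proj",proj("side",sense()["eef_pos"]),proj("top",sense()["eef_pos"]))
for n,(u,v) in dict(FL=(263,199),FR=(382,165),BR=(361,103),BL=(245,135)).items(): print(n,plane("top",u,v,.14).round(3))
print("jar",plane("top",330,254,.06).round(3), plane("side",251,218,.06).round(3))
print("knobs",plane("top",300,229,.07).round(3),plane("top",366,210,.07).round(3))
```

```text
tcp proj (np.float64(207.62123980925008), np.float64(80.98539712861991)) (np.float64(118.98720417220187), np.float64(297.6971685560285))
FL [0.553 0.191 0.14 ]
FR [ 0.658 -0.188  0.14 ]
BR [ 0.868 -0.127  0.14 ]
BL [0.765 0.252 0.14 ]
jar [ 0.381 -0.019  0.06 ] [ 0.386 -0.008  0.06 ]
knobs [0.464 0.079 0.07 ] [ 0.524 -0.14   0.07 ]
```

View pics/c1.png

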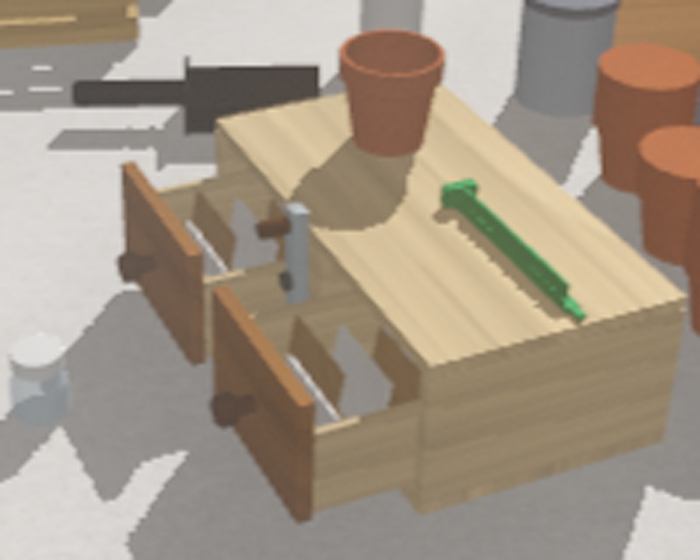

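View pics/c2.png

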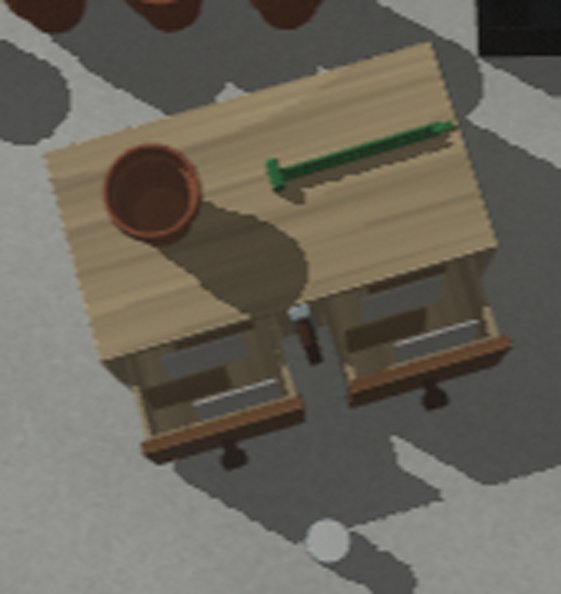

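The crops agree with the calibration. The cabinet top measures 393 x 219 mm, with yaw about 15.6° and front middle at about (0.605, 0.002). The knobs sit about ±0.105 m off centre and both drawers are about 0.10 m open. The bar is upright, with its top at crop (298,205). The jar is at (0.383,-0.015). I'll move in front of the left knob at height, jaws shut.

```bash
python3 -m pendant '[[[-7,-8,0,0],[-24,-28,0,-3],[-45,-52,0,-7],[-69,-81,0,-12],[-93,-109,0,-17],[-118,-137,0,-22],[-142,-165,0,-27],[-166,-193,0,-32],[-187,-218,0,-36],[-208,-242,0,-40.4]]]' 0
```

```text
clock: 0.93
eef_pos: [0.3496, 0.2575, 0.2562]
tool_rot: [-0.0, -0.137, 0.991, 0.0]
contact_force: [0.0, 1.0, -0.4]
width: 0.003
```

```bash
python3 -m pendant '[[[0,-20,0,0],[0,-55,0,0],[0,-93,5,0],[0,-130,20,0],[0,-162,40,0],[0,-187,65,0],[0,-203,95,0],[0,-210,120,0],[0,-210,140,0],[0,-210,140,0]]]'
python3 - <<'E'
from h import *
a,b=grab_frame("side")[120:280,210:410],grab_frame("top")[90:250,230:430]
cv2.imwrite("pics/c3.png",cv2.resize(np.vstack([a,b]),None,fx=1.8*1,fy=1.8,interpolation=2))
for n in("side","top"): print(proj(n,np.array(sense()["eef_pos"])-[0,0,.025]))
E
```

```text
clock: 1.77
eef_pos: [0.4039, 0.0564, 0.1135]
tool_rot: [-0.003, -0.135, 0.991, -0.001]
contact_force: [-2.2, -0.2, -0.4]
width: -0.003
(np.float64(256.5990349561431), np.float64(195.37317575045705))
(np.float64(306.2118361010678), np.float64(246.33297492970647))
```

View pics/c3.png

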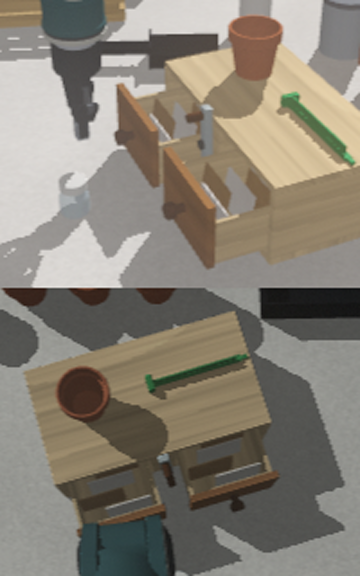

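Side crop: the fingertip is at (256,195), exactly where predicted, and 23 px short of the left knob at (279,196). I'll descend and push the left drawer.

```bash
python3 -m pendant '[[[0,-2,8,0],[-5,-2,18,0],[-15,-2,24,0],[-28,-2,24,0],[-42,-2,24,0],[-57,-2,24,0],[-73,-2,24,0],[-89,-2,24,0],[-104,-2,24,0],[-116,-2,24,0]]]'
```

```text
clock: 2.7
eef_pos: [0.5192, 0.0876, 0.0931]
tool_rot: [0.0, -0.136, 0.991, 0.0]
contact_force: [-3.8, 0.3, -0.4]
width: 0.004
```

```bash
python3 -m pendant '[[[-3,0,0,0],[-5,0,0,0],[-7,0,0,0],[-9,0,0,0],[-11,0,0,0],[-12,0,0,0],[-13,0,0,0],[-14,0,0,0],[-15,0,0,0],[-15,0,0,0]]]'
```

```text
clock: 3.53
eef_pos: [0.5329, 0.091, 0.0923]
tool_rot: [0.0, -0.135, 0.991, -0.0]
contact_force: [-0.2, -0.5, -0.5]
width: 0.004
```

```bash
python3 -m pendant '[[[-1,0,0,0],[-2,0,0,0],[-3,0,0,0],[-4,0,0,0],[-4.5,0,0,0],[-5,0,0,0],[-5.5,0,0,0],[-6,0,0,0],[-6.5,0,0,0],[-7,0,0,0]]]'
```

```text
clock: 4.37
eef_pos: [0.5395, 0.0928, 0.0923]
tool_rot: [-0.0, -0.135, 0.991, -0.0]
contact_force: [-2.4, -0.6, 0.4]
width: -0.001
```

```bash
python3 -m pendant '[[[-0.7,0,0,0],[-1.4,0,0,0],[-2,0,0,0],[-2.6,0,0,0],[-3.2,0,0,0],[-3.8,0,0,0],[-4.4,0,0,0],[-5,0,0,0],[-5.5,0,0,0],[-6,0,0,0]]]'
```

```text
clock: 5.2
eef_pos: [0.5417, 0.0934, 0.092]
tool_rot: [-0.004, -0.135, 0.991, -0.0]
contact_force: [-35.6, -8.0, 31.1]
width: 0.001
```

Contact came with an upward force as well, so the gripper body may be touching the cabinet's top edge. I'll back off, raise 7 mm and re-push.

```bash
python3 -m pendant '[[[4,0,0,0],[10,0,0,0],[12,0,-4,0],[12,0,-7,0],[10,0,-7,0],[8,0,-7,0],[6,0,-7,0],[5,0,-7,0],[4,0,-7,0],[3.5,0,-7,0]]]'; python3 -m pendant '[[[3,0,-7,0],[2.5,0,-7,0],[2,0,-7,0],[1.5,0,-7,0],[1,0,-7,0],[0.5,0,-7,0],[0,0,-7,0],[-0.4,0,-7,0],[-0.8,0,-7,0],[-1,0,-7,0]]]' | sed -n 1,4p
```

```text
clock: 6.03
eef_pos: [0.5415, 0.0934, 0.099]
tool_rot: [-0.001, -0.135, 0.991, -0.0]
contact_force: [-7.9, -0.6, 4.1]
width: -0.001
clock: 6.87
eef_pos: [0.5429, 0.0937, 0.1062]
tool_rot: [-0.0, -0.135, 0.991, -0.0]
contact_force: [-0.2, 0.3, -0.2]
```

I stacked the raise twice: rows are relative to each call's own start. The tip is now at about z=81 mm. I'll back off and look.

```bash
python3 -m pendant '[[[10,0,0,0],[25,0,-10,0],[45,0,-40,0],[60,0,-80,0],[60,-20,-110,0],[60,-50,-110,0],[60,-85,-110,0],[60,-120,-110,0],[60,-150,-110,0],[60,-165,-110,0]]]'
python3 - <<'E'
from h import *
a,b=grab_frame("side")[130:270,240:440],grab_frame("top")[90:230,230:430]
cv2.imwrite("pics/c4.png",cv2.resize(np.vstack([a,b]),None,fx=2.14,fy=2.14,interpolation=2))
E
```

```text
clock: 7.7
eef_pos: [0.5289, -0.0852, 0.2165]
tool_rot: [0.0, -0.134, 0.991, -0.001]
contact_force: [0.4, -0.0, -0.0]
width: -0.0
```

View pics/c4.png

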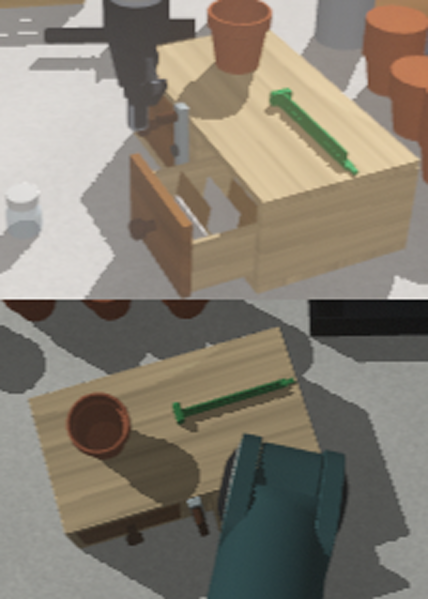

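Left drawer looks home: only its brown front edge shows below the cabinet's top edge, with the knob at crop (133,537). I'll check it numerically once the arm is clear. Next is the right drawer.

```bash
python3 - <<'E'
from h import *
p=plane("top",230+133/2.14,90-140+537/2.14,.07);print(p, (p[0]-.605)*.963+(p[1]-.002)*.269,-(p[0]-.605)*.269+(p[1]-.002)*.963)
E
python3 -m pendant '[[[10,-5,0,0],[30,-15,0,0],[50,-27,5,0],[65,-35,25,0],[68,-37,50,0],[68,-37,75,0],[68,-37,95,0],[68,-37,110,0],[68,-37,118,0],[68,-37,118,0]]]'
python3 -m pendant '[[[-3,0,0,0],[-9,0,0,0],[-17,0,0,0],[-27,0,0,0],[-38,0,0,0],[-50,0,0,0],[-63,0,0,0],[-76,0,0,0],[-88,0,0,0],[-98,0,0,0]]]'
```

```text
[0.5576831  0.10460921 0.07      ] -0.01796429582673951 0.11154091879769613
clock: 8.63
eef_pos: [0.4723, -0.1344, 0.0972]
tool_rot: [-0.001, -0.136, 0.991, 0.0]
contact_force: [-0.7, -0.0, 0.0]
width: 0.003
clock: 9.47
eef_pos: [0.5696, -0.1082, 0.0984]
tool_rot: [0.0, -0.136, 0.991, -0.0]
contact_force: [-2.8, -0.2, 2.6]
width: -0.002
```

```bash
python3 -m pendant '[[[-5,0,0,0],[-9,0,0,0],[-12,0,0,0],[-15,0,0,0],[-17,0,0,0],[-18.5,0,0,0],[-20,0,0,0],[-21,0,0,0],[-22,0,0,0],[-23,0,0,0]]]';python3 -m pendant '[[[-0.7,0,0,0],[-1.4,0,0,0],[-2,0,0,0],[-2.6,0,0,0],[-3.2,0,0,0],[-3.7,0,0,0],[-4.2,0,0,0],[-4.6,0,0,0],[-5,0,0,0],[-5,0,0,0]]]'
```

```text
clock: 10.3
eef_pos: [0.5902, -0.1028, 0.0983]
tool_rot: [-0.0, -0.135, 0.991, -0.0]
contact_force: [-1.6, 0.6, -0.8]
width: 0.002
clock: 11.13
eef_pos: [0.5952, -0.1014, 0.0983]
tool_rot: [0.0, -0.135, 0.991, -0.0]
contact_force: [-1.4, -0.1, -0.3]
width: 0.0
```

```bash
python3 -m pendant '[[[-0.5,0,0,0],[-1,0,0,0],[-1.4,0,0,0],[-1.8,0,0,0],[-2.2,0,0,0],[-2.5,0,0,0],[-2.8,0,0,0],[-3.1,0,0,0],[-3.3,0,0,0],[-3.5,0,0,0]]]'
```

```text
clock: 11.97
eef_pos: [0.5967, -0.101, 0.0981]
tool_rot: [-0.002, -0.135, 0.991, 0.0]
contact_force: [-17.8, -1.4, 11.4]
width: 0.0
```

Firm stop at x'≈-0.036, the same as on the left. I'll move clear to the right to check both drawers and locate the pegs.

```bash
python3 -m pendant '[[[6,0,0,0],[16,0,-5,0],[30,0,-25,0],[50,-10,-55,0],[70,-35,-80,0],[90,-65,-90,0],[110,-100,-90,0],[120,-130,-90,0],[120,-150,-90,0],[120,-150,-90,0]]]'
python3 - <<'E'
from h import *
A,B=grab_frame("side"),grab_frame("top"); cv2.imwrite("pics/side5.png",A); cv2.imwrite("pics/top5.png",B)
a,b=A[150:250,260:380],B[140:240,240:400]
a=cv2.resize(a,(600,500),interpolation=2)[:, :]; b=cv2.resize(b,(640,400),interpolation=2)
cv2.imwrite("pics/c5.png",cv2.resize(np.hstack([cv2.resize(a,(360,300)),cv2.resize(b,(440,275+25))]),None,fx=1,fy=1))
print(A.shape)
E
```

```text
clock: 12.8
eef_pos: [0.5221, -0.282, 0.1892]
tool_rot: [0.001, -0.133, 0.991, -0.001]
contact_force: [0.4, -0.5, -1.0]
width: -0.002
(400, 640, 3)
```

View pics/c5.png

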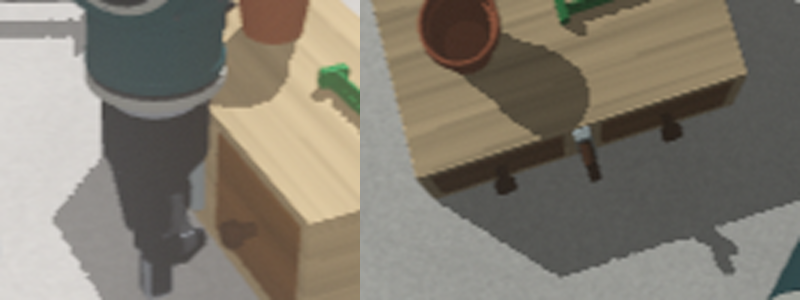

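Both drawer fronts lie flush. In the top crop the knobs are at (505,183) and (672,128), the bar's top end is at (583,134) and the peg tip at (595,172).

Run:
```python
from h import *
def cab(p): d=p[:2]-[.605,.002]; return (d@[.963,.269]).round(4),(d@[-.269,.963]).round(4)
for n,u,v,z in[("kl",292.7,201,.07),("kr",353.5,182.7,.07),("bartop",321.1,184.7,.16),("pegend",325.5,197.3,.143)]: print(n,cab(plane("top",u,v,z)))
print("tcp",cab(np.array(sense()["eef_pos"])),sense()["eef_pos"][2])
```

```text
kl (np.float64(-0.0187), np.float64(0.1098))
kr (np.float64(-0.0163), np.float64(-0.1026))
bartop (np.float64(-0.0106), np.float64(0.0078))
pegend (np.float64(-0.0498), np.float64(0.005))
tcp (np.float64(-0.1546), np.float64(-0.2473)) 0.18855859607996692
```

```bash
python3 -m pendant '[[[-6,10,3,0],[-20,34,8,0],[-38,64,14,0],[-57,95,20,0],[-75,126,26,0],[-92,155,28,0],[-106,178,28,0],[-115,194,28,0],[-119,201,28,0],[-120,202,28,0]]]'
python3 -m pendant '[[[0,10,0,0],[0,20,0,0],[0,28,0,0],[0,35,0,0],[0,42,1,0],[0,48,3,0],[0,54,6,0],[0,60,10,0],[0,65,14,0],[0,68,17,0]]]'
```

```text
clock: 13.73
eef_pos: [0.5845, -0.047, 0.1602]
tool_rot: [0.0, -0.137, 0.991, 0.0]
contact_force: [0.7, -0.1, 0.2]
width: 0.001
clock: 14.57
eef_pos: [0.566, 0.0159, 0.1426]
tool_rot: [-0.0, -0.135, 0.991, 0.0]
contact_force: [0.5, -0.2, 0.8]
width: 0.005
```

Run:
```python
from h import *
A,B=grab_frame("side")[140:240,270:390],grab_frame("top")[140:240,260:380]
cv2.imwrite("pics/c6.png",cv2.resize(np.hstack([A,B]),None,fx=3.3,fy=3.3,interpolation=2))
```

```text
(no output)
```

View pics/c6.png

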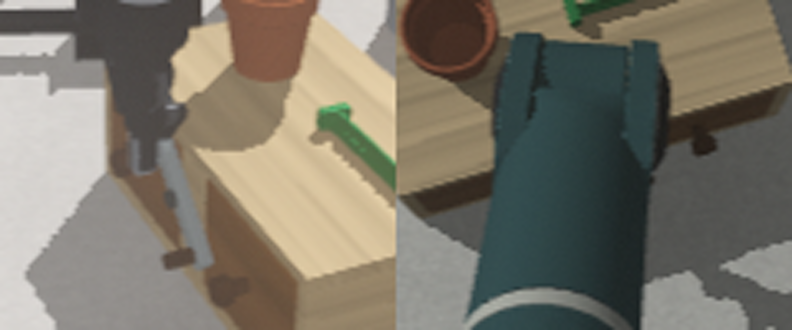

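The side crop shows the bar turned about 45°, its top end to the left behind the finger and the low peg at (178,258) on the right. I'll lift over the peg and press it down.

```bash
python3 -m pendant '[[[0,-4,-10,0],[0,-4,-25,0],[0,8,-34,0],[0,20,-34,0],[0,28,-34,0],[0,30,-28,0],[0,30,-22,0],[0,30,-15,0],[0,30,-9,0],[0,30,-4,0]]]'
python3 -m pendant '[[[0,0,3,0],[0,0,6,0],[0,0,8,0],[0,0,10,0],[0,0,12,0],[0,0,13,0],[0,0,14,0],[0,0,15,0],[0,0,16,0],[0,0,17,0]]]'
```

```text
clock: 15.5
eef_pos: [0.5565, 0.05, 0.1465]
tool_rot: [-0.002, -0.137, 0.991, 0.004]
contact_force: [-23.9, 47.3, 29.4]
width: -0.001
clock: 16.33
eef_pos: [0.5582, 0.0433, 0.1299]
tool_rot: [-0.0, -0.135, 0.991, -0.0]
contact_force: [-1.2, 1.5, 1.1]
width: -0.005
```

Run:
```python
from h import *
A=grab_frame("side")[150:240,270:370]
cv2.imwrite("pics/c7.png",cv2.resize(A,None,fx=5,fy=5,interpolation=2))
```

```text
(no output)
```

View pics/c7.png

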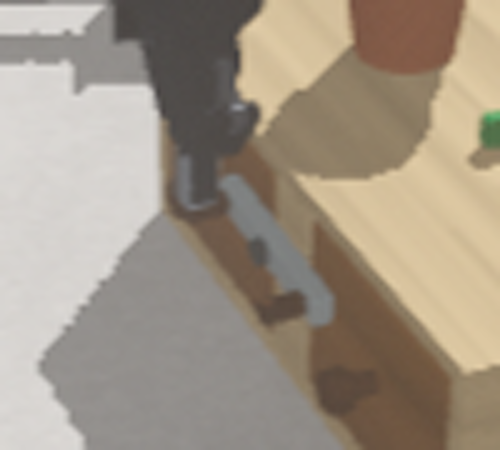

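The bar is now almost level: ends at crop (232,185) and (320,310), low peg at (283,305), with the tips above the left peg. I'll compute the angle from those points.

Run:
```python
from h import *
def W(x,y,z): return np.array([.605+.963*x-.269*y,.002+.269*x+.963*y,z])
for deg in(60,70,80,85,90):
    t=np.radians(deg);o=[]
    for r,x in((.065,-.018),(-.065,-.018),(-.052,-.044)):
        u,v=proj("side",W(x,.005+r*np.sin(t),.095+r*np.cos(t))); o+= [round((u-270)*5),round((v-150)*5)]
    print(deg,o)
p=np.array(sense()["eef_pos"]);d=p[:2]-[.605,.002];print(d@[.963,.269],d@[-.269,.963],p[2])
```

```text
60 [218, 154, 299, 352, 248, 343]
70 [215, 165, 303, 342, 251, 334]
80 [213, 179, 306, 329, 253, 324]
85 [212, 186, 306, 321, 253, 318]
90 [212, 194, 307, 313, 253, 311]
-0.03400744769018848 0.05249933206139647 0.12980729356925585
```

About 87°, which agrees with the tip height. I'll press the last 2-3 mm to the stop.

```bash
python3 -m pendant '[[[0,0,0.5,0],[0,0,1,0],[0,0,1.5,0],[0,0,2,0],[0,0,2.5,0],[0,0,3,0],[0,0,3.3,0],[0,0,3.6,0],[0,0,3.8,0],[0,0,4,0]]]'
```

```text
clock: 17.22
eef_pos: [0.5583, 0.0441, 0.127]
tool_rot: [0.0, -0.135, 0.991, 0.0]
contact_force: [-6.6, -0.9, 17.2]
width: -0.0
```

At the stop: 17 N, where about 1.2 N turns the bar, with the tip at 102 mm. I'll lift straight off, clear out and check.

```bash
python3 -m pendant '[[[0,0,-5,0],[0,0,-20,0],[0,0,-45,0],[10,0,-75,0],[30,20,-100,0],[55,50,-115,0],[80,85,-120,0],[100,120,-120,0],[110,150,-120,0],[110,160,-120,0]]]'
python3 - <<'E'
from h import *
A,B=grab_frame("side")[130:260,240:400],grab_frame("top")[90:270,230:400]
cv2.imwrite("pics/c8.png",np.hstack([cv2.resize(A,(492,400),interpolation=2),cv2.resize(B,(300,400),interpolation=2)]))
E
```

```text
clock: 18.05
eef_pos: [0.4064, 0.1721, 0.2468]
tool_rot: [0.0, -0.138, 0.99, 0.001]
contact_force: [0.2, 0.5, 1.3]
width: 0.003
```

View pics/c8.png

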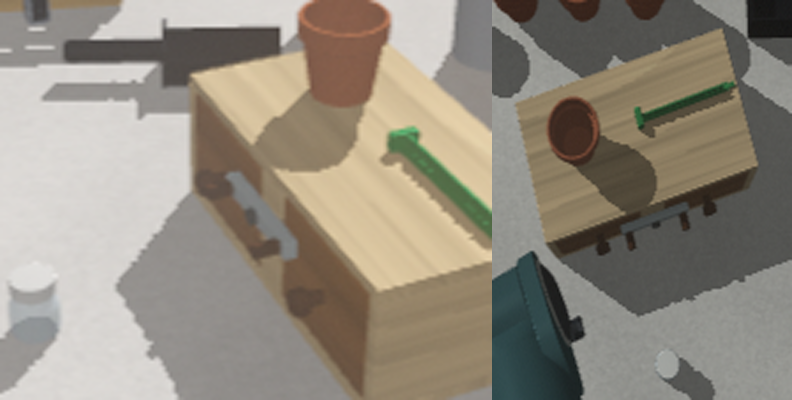

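Both drawers are flush, and the bar lies level across both fronts. Its edge slope of 1.28 in the side crop matches the knob line's 1.30. The pot, spike, jar and scoop look unmoved, and the arm is clear.

```bash
python3 -c "
from workcell import finish_job; print(finish_job())"
```

```text
the job is handed in; nothing more can be done
None
```

The seed cabinet is closed and locked. Using only shut fingertips, I pushed the left drawer home, then the right. I then pushed the bar's top peg round to the left and pressed it down level. The job was handed in at about 18 s of the 64 s allowed.

**Drawers:** each came up against a firm stop, about 36 N on the left and 18 N on the right. The last pictures show both fronts flush.

**Bar:** I pressed it to its stop with 17 N, leaving the fingertips 102 mm up, where the geometry puts the peg's top when the bar is level. In the last side view its edge runs parallel to the line of the knobs (slopes 1.28 and 1.30).

**Other objects:** the pot, spike, jar and scoop look unmoved. The weeder was outside the final crops and I did not check it again, though the arm never went near it.

**What did not go cleanly:**
- **First push on the left knob:** it gave 31 N upward along with the 36 N, so the gripper's body may have brushed the cabinet's top edge. I raised the tool and pushed again. I stacked that raise twice, so the second part of the push passed at the knob's upper rim with no contact.
- **Coming down on the peg:** there was a brief knock of about 60 N, apparently from the fingertips. The force dropped to about 2 N by the end of the next move.

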